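Put the inks up in the sloping rack and the scraper on its rest

TASK

Clear up the inking place: put each of the three ink tubes into the lane of the sloping rack that carries its colour, cap end downhill, so that it slides down and its cap comes to rest against the end stop. Lay the red-handled scraper by its handle in the two notches of the wooden rest, clear of the worktop. Leave the silver ink tin and the matchbox where they are.

Things in the scene. Friction and masses are not known exactly. Their poses are not given: they have to be found in the camera images.
- tube_blue: white ink tube with a blue band and a black cap, 39 x 134 x 27 mm, lying flat. Origin: centre of its underside; y axis along the tube to the cap (cap tip y = +67 mm, flat tail y = -67), z up. Underside flat. Grasp across x near the centre of mass at y = +6 mm, where it is 32 mm wide and 25 high; it tapers in width from 38 mm at the tail to 28 at the shoulder (y = +48).
- tube_red: white ink tube with a red band and a black cap, 39 x 134 x 27 mm, lying flat. Origin: centre of its underside; y axis along the tube to the cap (cap tip y = +67 mm, flat tail y = -67), z up. Underside flat. Grasp across x near the centre of mass at y = +6 mm, where it is 32 mm wide and 25 high; it tapers in width from 38 mm at the tail to 28 at the shoulder (y = +48).
- tube_yellow: white ink tube with a yellow band and a black cap, 39 x 134 x 27 mm, lying flat. Origin: centre of its underside; y axis along the tube to the cap (cap tip y = +67 mm, flat tail y = -67), z up. Underside flat. Grasp across x near the centre of mass at y = +6 mm, where it is 32 mm wide and 25 high; it tapers in width from 38 mm at the tail to 28 at the shoulder (y = +48).
- lane_blue: fixed sloping grey channel with a blue tag at its low end, one of 3 side by side (75 mm). Origin: worktop under its middle; x uphill. Slick floor: meets the stop (27 mm high) at x -85, z 20 mm; climbs 20 deg to x +94, z 85. A tube let go slides to the stop. 58 mm clear between lips 12 mm high. Tube home: its origin at x -22, y 0, z 43 mm, its y axis along -x, 20 deg down.
- lane_red: fixed sloping grey channel with a red tag at its low end, one of 3 side by side (75 mm). Origin: worktop under its middle; x uphill. Slick floor: meets the stop (27 mm high) at x -85, z 20 mm; climbs 20 deg to x +94, z 85. A tube let go slides to the stop. 58 mm clear between lips 12 mm high. Tube home: its origin at x -22, y 0, z 43 mm, its y axis along -x, 20 deg down.
- lane_yellow: fixed sloping grey channel with a yellow tag at its low end, one of 3 side by side (75 mm). Origin: worktop under its middle; x uphill. Slick floor: meets the stop (27 mm high) at x -85, z 20 mm; climbs 20 deg to x +94, z 85. A tube let go slides to the stop. 58 mm clear between lips 12 mm high. Tube home: its origin at x -22, y 0, z 43 mm, its y axis along -x, 20 deg down.
- scraper: plate scraper, red handle, steel blade, 24 x 204 x 18 mm, lying flat. Origin: underside, mid-length; z up, y axis towards the handle's end. Handle: y = -13 to +102 mm, 24 mm wide, z = 1 to 18 mm; blade: thinner, to y = -102 mm. Centre of mass at y = +40 mm: grasp the handle there, across x.
- rest: fixed beech rest: foot 62 x 104 x 10 mm, two notched uprights 12 mm thick at y = -36 and +36 mm. Origin: foot's underside, centre; scraper lies along y. Notch floors 29 mm wide at z = 34 mm, sides flare to 53 mm wide at z = 53. 60 mm free between uprights for fingers. Handle in both notches, either way round, centre of mass over the middle; scraper's origin then at z = 33 mm.
- ink_tin: silver ink tin with a blue and white label, 61 mm across, 88 mm high; a bystander, leave it standing. Origin: centre of its underside.
- matchbox: matchbox with a yellow top and red sides, 36 x 53 x 15 mm, lying flat; a bystander, leave it alone. Origin: centre of its underside.

How it is judged (in metres and radians):
At the end, for the whole second after the job is handed in: Each tube in the lane of its colour, cap downhill (slope 13 to 27 deg), within 12 mm of home along the lane, 14 across, 11 in height; scraper level in both notches: 10 deg, 10 mm across, 70 mm along, origin 27 to 41 mm up; all at rest; tin and matchbox upright, moved under 30 mm (x of tube_blue in the frame of lane_blue between -0.034 and -0.01 m and y of tube_blue in the frame of lane_blue between -0.014 and 0.014 m and z of tube_blue in the frame of lane_blue between 0.033 and 0.055 m and angle between tube_blue's own y axis and vertical between 1.8 and 2.04 rad and linear speed of each of tube_blue, tube_red, tube_yellow, scraper below 0.01 m/s and x of tube_red in the frame of lane_red between -0.034 and -0.01 m and y of tube_red in the frame of lane_red between -0.014 and 0.014 m and z of tube_red in the frame of lane_red between 0.033 and 0.055 m and angle between tube_red's own y axis and vertical between 1.8 and 2.04 rad and x of tube_yellow in the frame of lane_yellow between -0.034 and -0.01 m and y of tube_yellow in the frame of lane_yellow between -0.014 and 0.014 m and z of tube_yellow in the frame of lane_yellow between 0.033 and 0.055 m and angle between tube_yellow's own y axis and vertical between 1.8 and 2.04 rad and x of scraper in the frame of rest between -0.01 and 0.01 m and y of scraper in the frame of rest between -0.07 and 0.07 m and z of scraper in the frame of rest between 0.027 and 0.041 m and angle between scraper's own y axis and vertical between 1.48 and 1.66 rad and angle between the y axis of scraper and the y axis of rest, either way round below 0.17 rad and angle between scraper's own z axis and vertical below 0.12 rad); the robot touches nothing.
It fails at once if the silver ink tin is knocked over or pushed away (distance of ink_tin from where it was at the start of the episode above 0.03 m or angle between ink_tin's own z axis and vertical above 0.3 rad).
It fails at once if the matchbox is knocked over or pushed away (distance of matchbox from where it was at the start of the episode above 0.03 m or angle between matchbox's own z axis and vertical above 0.3 rad).
It also fails if it takes over 93 s, if anything falls off the work surface, if the arm or the gripper's body presses on something with over 40 N, if the wrist force passes 120 N, or if a joint passes its speed limit or range.

ROBOT

A 6-joint arm with a two-finger parallel gripper is mounted at the origin on a cart in front of the work surface, level with it; the furniture and walls round the work are solid. World frame = base frame: x ahead of the robot, y to its left, z up, the work surface at z = 0. Lengths are in mm, angles in rad, forces in N, time in s.
With the tool pointing down it reaches from about 250 to 800 mm from the base axis. Payload 3.9 kg.
Tool frame: the origin (TCP) lies between the finger pads; the fingertips stand env.tips_ahead ahead of it and the grasp point (between the pads) is the TCP (env.tips_ahead is the distance from the TCP to the fingertips, in mm); z points along the fingers, y is the line along which they close (so a half turn about z gives the same grasp; the last joint's range is limited). The gripper opens to 85 mm and grips with 20 to 120 N. Pads are 22 mm wide; open, the fingers measure 114 mm over their backs; the gripper's body (76 mm by 85 mm) begins 54 mm behind the grasp point. The pads swing forward as they close: fully open they stand 13 mm farther back than shut.
Start: joints at [-1.146, 0.26, -0.138, 1.173, 0, 1.571], TCP at [216.367, -478.331, 250.304] pointing down, gripper open.
Joint ranges: [-2.78, 2.78], [-0.83, 1.72], [-1.28, 1.37], [-1.9, 2.12], [-1.57, 1.48], [-3.14, 3.14]. Speed limits (rad/s): [2.57, 2.57, 3.14, 3.14, 3.14, 3.14].

INTERFACE

Orientations are given as a rotation vector (axis times angle).
In Python, from station import env, eyes, workorder gives the robot as it stands.
- The arm moves only by the tool carry_out, never from a script. Its argument "targets" is a list of rows, each an object of numbers: "fingers": the closure, from 0 (fully open) to 1 (shut); "dx", "dy", "dz": the shift along the tool's x, y, z as a fraction of full scale; "twist": the turn about the tool's z as a fraction of full scale. A call has 1 to 5 rows; each row is the pose to reach, as a shift and turn from the pose commanded when the call began, along the tool's axes at that moment; what a row does not reach only later rows make up. Full scale, the value 1, is 200 mm for a shift and 45 degrees for a turn. A row lasts 1/8 s, in which the tool goes at most 62.5 mm and 10.7 degrees, less where a joint would pass 70% of its speed; a pose out of reach is approached as far as the arm can. A call with a number of a shift or a turn outside -1 to 1 is refused whole. A call with a gripper value outside its range is refused whole. The fingers move at their own pace and stop on an object; "force" is the grip in N (left out, the last holds). Time passes only in rows, so rows that repeat a pose let the fingers close. It gives the time, the measured TCP pose, the force, the opening and the grip force at its end, in the units of the state.
- env.get_state(): the state, without advancing time (a new reading comes with each control period).
- eyes.get_image(name): name is "side" or "top" or "wrist"; returns a dict with "image" (400x640x3 uint8, red, green, blue), "fx", "fy", "cx", "cy" (pixels), "dist" ([k1, k2, p1, p2, k3] as OpenCV has them; the pictures are not rectified), "rvec" (rotation vector, rad) and "tvec" (3), from world to camera coordinates, as OpenCV has them. Camera axes: x right, y down, z forward; pixel columns grow to the right and rows downward; lengths in mm; the calibration is good to about 2 mm. A picture is of the moment at which its call begins. There is no depth.
- workorder.close_job(): hands the job in; it is judged then, once.
The state is a dict: "time": time; "joints": joint angles; "qvel": joint speeds; "joint_efforts": joint torques, N m; "tool_pos": TCP position; "eef_rot": TCP orientation; "ft_force": force on the tool from outside, world axes, zero at the start; "torque": the same for the moment, N m; "finger_gap": opening from 0.0 (shut) to 1.0 (fully open); "finger_force": force on a finger pad.
Only numpy, scipy, OpenCV 4.12 (cv2) and the standard library are available. Lean on these libraries where they do the work, as an engineer would, in place of code of your own. Each camera call takes 0.05 s, during which the arm holds its last target. There are 200 camera calls.

## Working session

There is one attempt and no reset: what is moved stays moved. The work goes in short steps, Python scripts to look and compute and a tool call to move; the robot and the scene stay as the last step left them, time stands still between calls to the robot, and variables do not carry over. Pictures are saved under pics/ and viewed, at most 14 in all, crops included, and the job is handed in when it is done.

Besides the shell and the picture viewer there is one more tool, called after "Request:" in YAML: its name, and indented under it one key for each argument. carry_out: Moves the arm, as the interface text tells. Its arguments: {"type":"object","properties":{"targets":{"type":"array"},"force":{"type":"number"}},"required":["targets"]}

```bash
mkdir -p pics; cat > h.py <<'E'
import numpy as np, cv2
from station import env, eyes, workorder
from scipy.spatial.transform import Rotation as R
def snap(n, f=None):
    d=eyes.get_image(n)
    if f: cv2.imwrite(f'pics/{f}.png', d['image'][:,:,::-1])
    return d
def ray(d,uv,z):
    K=np.array([[d['fx'],0,d['cx']],[0,d['fy'],d['cy']],[0,0,1.]])
    p=cv2.undistortPoints(np.array(uv,float).reshape(-1,1,2),K,np.array(d['dist'],float)).reshape(-1,2)
    Rm=cv2.Rodrigues(np.array(d['rvec'],float))[0]; t=np.array(d['tvec'],float).ravel()
    C=-Rm.T@t; v=np.c_[p,np.ones(len(p))]@Rm
    return C+v*((z-C[2])/v[:,2])[:,None]
def tool(): 
    s=env.get_state(); return np.array(s['tool_pos']),R.from_rotvec(s['eef_rot']),s
E
python3 - <<'E'
from h import *
for n in('top','side'):
    d=snap(n,n+'0'); Rm=cv2.Rodrigues(np.array(d['rvec'],float))[0]; print(n,-Rm.T@np.array(d['tvec']).ravel(),d['fx'],d['dist'])
p,r,s=tool(); print(p,r.as_matrix().round(3),env.tips_ahead,s['time'],s['finger_gap'])
E
```

```text
top [ 310.77441106  -17.34022572 1751.11085557] 501.9300967213609 [0.04612676 0.         0.         0.         0.        ]
side [ 453.5536517  1018.55448644 1054.82747935] 414.9912368684433 [0.01323641 0.         0.         0.         0.        ]
[ 216.11404805 -477.82867429  249.52972058] [[ 0.911  0.412 -0.001]
 [ 0.412 -0.911  0.002]
 [-0.    -0.002 -1.   ]] 19.0 0.1 1.0009332154188213
```

View pics/top0.png

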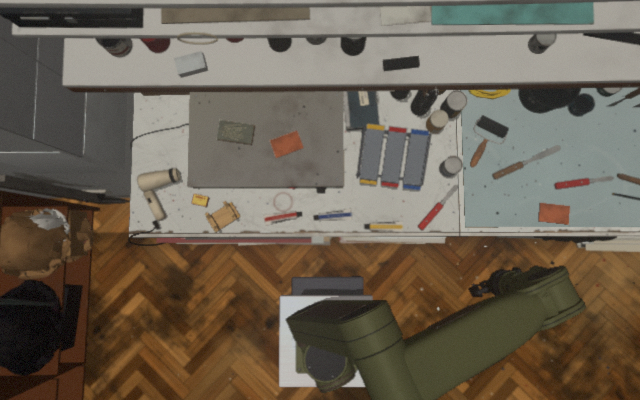

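View pics/side0.png

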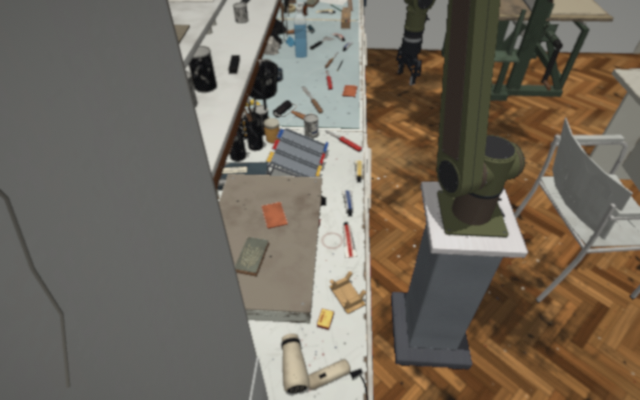

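```bash
python3 - <<'E'
from h import *
im=cv2.imread('pics/top0.png')
a=cv2.resize(im[110:240,345:475],None,fx=4.5,fy=4.5,interpolation=cv2.INTER_CUBIC)
b=cv2.resize(im[180:240,185:355],None,fx=4.5,fy=4.5,interpolation=cv2.INTER_CUBIC)
cv2.imwrite('pics/a.png',a); cv2.imwrite('pics/b.png',b)
d=snap('top')
print(ray(d,[[360,187],[427,187],[360,125],[318,90],[452,165]],20).round())
E
```

```text
[[ 519. -121.   20.]
 [ 518. -352.   20.]
 [ 738. -124.   20.]
 [ 866.   23.   20.]
 [ 594. -440.   20.]]
```

View pics/a.png

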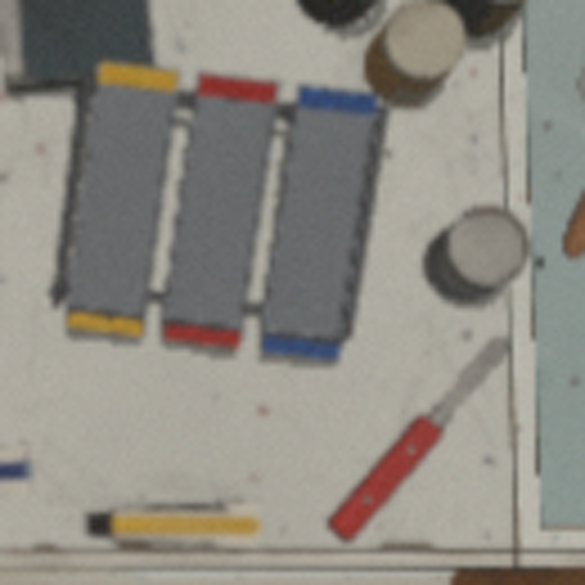

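View pics/b.png

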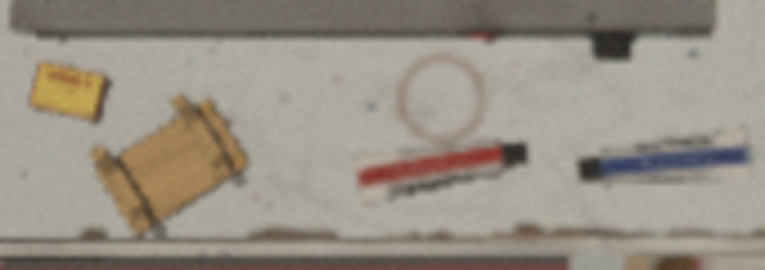

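```bash
cat > m.py <<'E'
from h import *
d=snap('top'); im=d['image']; hsv=cv2.cvtColor(im,cv2.COLOR_RGB2HSV)
def mask(c):
    H,S,V=[hsv[:,:,i].astype(int) for i in range(3)]
    return {'red':((H<8)|(H>170))&(S>130)&(V>60),'yellow':(H>15)&(H<30)&(S>120)&(V>90),'blue':(H>105)&(H<125)&(S>110)&(V>60),'wood':(H>8)&(H<22)&(S>70)&(V>90)}[c].astype(np.uint8)
def comps(c,box,amin=15):
    x0,y0,x1,y1=box; m=mask(c)[y0:y1,x0:x1]
    n,l,st,ce=cv2.connectedComponentsWithStats(m)
    for i in range(1,n):
        if st[i,4]<amin: continue
        v,u=np.nonzero(l==i); yield np.c_[u+x0,v+y0].astype(float)
def rep(name,px,z):
    w=ray(d,px,z)[:,:2]; c=w.mean(0); U,S,V=np.linalg.svd(w-c); t=(w-c)@V[0]
    print(name,len(px),'c',c.round(1),'az',np.degrees(np.arctan2(V[0][1],V[0][0])).round(1),'ext',t.min().round(),t.max().round(),'mid',(c+V[0]*(t.min()+t.max())/2).round(1))
for c in('red','yellow','blue'):
    for p in comps(c,(185,185,460,236)): rep(c,p,25 if c!='x' else 0)
    for p in comps(c,(350,115,440,192)): rep('lane '+c,p,47 if p[:,1].mean()>150 else 90)
for p in comps('wood',(190,192,260,232)): rep('wood',p,25)
E
python3 m.py
```

```text
red 157 c [ 418.4 -359.9] az 138.5 ext -53.0 53.0 mid [ 418.4 -359.9]
red 71 c [419.6 151.4] az -80.0 ext -53.0 52.0 mid [419.5 152. ]
lane red 55 c [ 705.3 -244.3] az -97.6 ext -25.0 27.0 mid [ 705.2 -245. ]
lane red 40 c [ 525.2 -220.2] az -97.1 ext -26.0 26.0 mid [ 525.2 -220.3]
yellow 128 c [476.5 432.9] az -101.0 ext -26.0 25.0 mid [476.6 433.5]
yellow 94 c [ 383.4 -205.6] az -90.4 ext -52.0 54.0 mid [ 383.4 -206.6]
lane yellow 67 c [ 715.1 -170.2] az -97.7 ext -27.0 27.0 mid [ 715.1 -170. ]
lane yellow 51 c [ 535.  -145.3] az 82.3 ext -26.0 26.0 mid [ 535.  -145.6]
blue 31 c [ 518.5 -297.6] az 82.3 ext -26.0 25.0 mid [ 518.5 -298.1]
lane blue 49 c [ 695.2 -318.2] az -99.3 ext -25.0 26.0 mid [ 695.1 -318.5]
lane blue 31 c [ 515.9 -294. ] az 82.3 ext -26.0 25.0 mid [ 515.8 -294.5]
wood 105 c [479.8 433.3] az -100.8 ext -26.0 28.0 mid [479.6 432.5]
wood 535 c [419.9 353.1] az -59.0 ext -51.0 52.0 mid [420.  352.9]
```

```bash
cat >> h.py <<'E'
def az(r): return np.degrees(np.arctan2(*r.as_matrix()[[1,0],0]))
def plan(tgt,a,p=None,a0=None):
    """print successive calls (dx,dy,dz,twist) to reach tgt (mm), tool-x azimuth a (deg, continuous)"""
    q,r,s=tool(); p=q if p is None else np.array(p,float); a0=az(r) if a0 is None else a0
    tgt=np.array(tgt,float)
    for k in range(6):
        e=tgt-p; t=a-a0
        if np.abs(e).max()<.3 and abs(t)<.2: break
        c,s_=np.cos(np.radians(a0)),np.sin(np.radians(a0))
        l=np.array([c*e[0]+s_*e[1], s_*e[0]-c*e[1], -e[2]])
        l=l*min(1,200/np.abs(l).max()) if np.abs(l).max()>0 else l; tw=np.clip(-t,-45,45)
        print('dx %.3f dy %.3f dz %.3f twist %.3f'%(*(l/200),tw/45))
        p=p+np.array([c*l[0]+s_*l[1], s_*l[0]-c*l[1], -l[2]]); a0-=tw
E
python3 - <<'E'
from h import *
plan([422,-363,200],138.5)
E
```

```text
dx 1.000 dy -0.085 dz 0.212 twist -1.000
dx 0.134 dy 0.113 dz 0.037 twist -1.000
dx 0.000 dy 0.000 dz -0.000 twist -0.537
```

Request:
carry_out:
  targets:
    - {"fingers": 0.2, "dx": 1, "dy": -0.085, "dz": 0.2, "twist": -1}
    - {"fingers": 0.2, "dx": 1, "dy": -0.085, "dz": 0.2, "twist": -1}
    - {"fingers": 0.2, "dx": 1, "dy": -0.085, "dz": 0.2, "twist": -1}
    - {"fingers": 0.2, "dx": 1, "dy": -0.085, "dz": 0.2, "twist": -1}
    - {"fingers": 0.2, "dx": 1, "dy": -0.085, "dz": 0.2, "twist": -1}
  force: 30

```text
time: 0.82
tool_pos: [392.3, -379.4, 209.6]
eef_rot: [-2.58, -1.79, 0.001]
ft_force: [-0.1, 0.6, -0.4]
finger_gap: 0.8
finger_force: 0.0
```

Request:
carry_out:
  targets:
    - {"dx": 0.134, "dy": 0.113, "dz": 0.05, "twist": -1, "fingers": 0.2}
    - {"dx": 0.134, "dy": 0.113, "dz": 0.05, "twist": -1, "fingers": 0.2}
    - {"dx": 0.134, "dy": 0.113, "dz": 0.05, "twist": -1, "fingers": 0.2}
    - {"dx": 0.134, "dy": 0.113, "dz": 0.05, "twist": -1, "fingers": 0.2}
    - {"dx": 0.134, "dy": 0.113, "dz": 0.05, "twist": -1, "fingers": 0.2}

```text
time: 1.45
tool_pos: [421.2, -364.2, 200.6]
eef_rot: [1.708, 2.637, -0.001]
ft_force: [-0.2, -0.1, 0.5]
finger_gap: 0.798
finger_force: 0.0
```

Request:
carry_out:
  targets:
    - {"twist": -0.537, "fingers": 0.2}
    - {"twist": -0.537, "fingers": 0.2}
    - {"twist": -0.537, "fingers": 0.2}
    - {"twist": -0.537, "fingers": 0.2}

```text
$.targets[0]: bad value
```

```bash
python3 - <<'E'
from h import *
p,r,s=tool(); print(p,az(r),s['time'],s['joints'])
d=snap('wrist','w1')
Rm=cv2.Rodrigues(np.array(d['rvec'],float))[0]; print(-Rm.T@np.array(d['tvec']).ravel(), Rm[2])
E
```

```text
[ 421.1622658  -364.18467504  200.55291561] 114.13060553801058 1.45 [-7.12759450e-01  3.38852626e-01 -1.57009874e-01  1.07484741e+00
 -3.96718002e-04  4.36878382e-01]
[ 391.34436019 -298.04729174  323.52508458] [ 0.11676406 -0.26149324 -0.95811661]
```

View pics/w1.png

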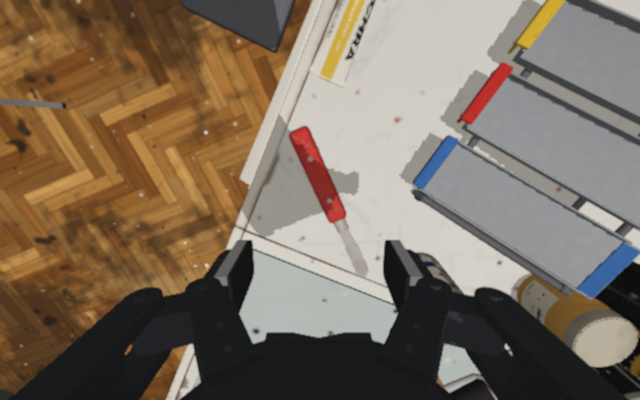

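```bash
cat > mw.py <<'E'
import m_ as _ 
E
rm mw.py; cat > w.py <<'E'
from h import *
def hsvmask(im,c):
    H,S,V=cv2.split(cv2.cvtColor(im,cv2.COLOR_RGB2HSV).astype(np.uint8)); H=H.astype(int)
    return {'red':((H<8)|(H>170))&(S>130)&(V>60),'yellow':(H>18)&(H<32)&(S>120)&(V>110),'blue':(H>100)&(H<128)&(S>100)&(V>50),'wood':(H>8)&(H<22)&(S>70)&(V>90)}[c].astype(np.uint8)
def blobs(d,c,z,amin=150,vmax=400,verbose=True):
    m=hsvmask(d['image'],c); m[vmax:]=0
    n,l,st,ce=cv2.connectedComponentsWithStats(cv2.morphologyEx(m,cv2.MORPH_CLOSE,np.ones((5,5),np.uint8)))
    for i in range(1,n):
        if st[i,4]<amin: continue
        v,u=np.nonzero(l==i); w=ray(d,np.c_[u,v],z)[:,:2]
        (cx,cy),(a,b),_=rc=cv2.minAreaRect(w.astype(np.float32)); bx=cv2.boxPoints(rc)
        e=bx[1]-bx[0]; f=bx[2]-bx[1]; e=e if np.hypot(*e)>np.hypot(*f) else f
        print(c,'px',ce[i].round(),st[i].tolist(),'c',(round(cx,1),round(cy,1)),'size',round(max(a,b)),round(min(a,b)),'az',np.degrees(np.arctan2(e[1],e[0])).round(1))
E
python3 - <<'E'
from w import *
d=snap('wrist')
for z in(18,47,85):
    print(z); [blobs(d,c,z) for c in('red','blue','yellow')]
plan([421.7,-363,120],138.5)
E
```

```text
18
red px [486.  93.] [458, 63, 55, 61, 930] c (537.8, -216.6) size 66 15 az 81.2
red px [317. 174.] [290, 127, 55, 95, 1927] c (419.9, -360.7) size 111 22 az -41.8
blue px [435. 162.] [413, 136, 45, 53, 723] c (527.5, -295.7) size 62 14 az 82.0
blue px [608. 270.] [577, 243, 63, 55, 1252] c (781.5, -325.1) size 74 28 az 82.2
yellow px [342.  37.] [321, 0, 43, 78, 1017] c (384.4, -228.8) size 73 13 az -89.3
yellow px [539.  23.] [516, 0, 50, 49, 853] c (547.5, -142.1) size 49 15 az 82.1
47
red px [486.  93.] [458, 63, 55, 61, 930] c (523.9, -224.3) size 60 13 az 81.2
red px [317. 174.] [290, 127, 55, 95, 1927] c (417.2, -354.7) size 100 20 az -41.8
blue px [435. 162.] [413, 136, 45, 53, 723] c (514.6, -296.0) size 56 13 az 82.0
blue px [608. 270.] [577, 243, 63, 55, 1252] c (744.5, -322.5) size 67 25 az 82.2
yellow px [342.  37.] [321, 0, 43, 78, 1017] c (385.0, -235.4) size 66 11 az -89.3
yellow px [539.  23.] [516, 0, 50, 49, 853] c (532.7, -156.9) size 45 13 az 82.1
85
red px [486.  93.] [458, 63, 55, 61, 930] c (505.7, -234.4) size 52 11 az 81.2
red px [317. 174.] [290, 127, 55, 95, 1927] c (413.7, -346.9) size 86 17 az -41.8
blue px [435. 162.] [413, 136, 45, 53, 723] c (497.7, -296.2) size 48 11 az 82.0
blue px [608. 270.] [577, 243, 63, 55, 1252] c (695.9, -319.1) size 58 22 az 82.2
yellow px [342.  37.] [321, 0, 43, 78, 1017] c (385.9, -244.0) size 57 10 az -89.3
yellow px [539.  23.] [516, 0, 50, 49, 853] c (513.3, -176.3) size 39 11 az 82.1
dx 0.004 dy 0.003 dz 0.403 twist -0.542
```

Request:
carry_out:
  targets:
    - {"dx": 0.004, "dy": 0.006, "dz": 0.2, "twist": -0.54, "fingers": 0.2}
    - {"dx": 0.004, "dy": 0.006, "dz": 0.4, "twist": -0.54, "fingers": 0.2}
    - {"dx": 0.004, "dy": 0.006, "dz": 0.6, "twist": -0.54, "fingers": 0.2}
    - {"dx": 0.004, "dy": 0.006, "dz": 0.75, "twist": -0.54, "fingers": 0.2}
    - {"dx": 0.004, "dy": 0.006, "dz": 0.75, "twist": -0.54, "fingers": 0.2}

```text
time: 2.17
tool_pos: [420.8, -360.8, 48.2]
eef_rot: [-1.112, -2.933, -0.003]
ft_force: [0.5, 0.6, 0.5]
finger_gap: 0.799
finger_force: 0.0
```

```bash
python3 - <<'E'
from w import *
p,r,s=tool(); print(p,az(r))
d=snap('wrist')
blobs(d,'red',18)
plan([422.7,-363.4,21],138.3)
E
```

```text
[ 420.84065676 -360.81532053   48.19213762] 138.48605463578397
red px [316. 226.] [297, 141, 40, 177, 6361] c (418.4, -360.4) size 111 22 az -41.8
red px [621. 249.] [583, 221, 57, 55, 1601] c (545.3, -235.3) size 33 32 az -7.1
dx -0.008 dy -0.004 dz 0.144 twist 0.005
```

Request:
carry_out:
  targets:
    - {"dx": -0.01, "dy": -0.002, "dz": 0.08, "twist": 0, "fingers": 0.2}
    - {"dx": -0.01, "dy": -0.002, "dz": 0.136, "twist": 0, "fingers": 0.2}
    - {"dx": -0.01, "dy": -0.002, "dz": 0.136, "twist": 0, "fingers": 0.6}
    - {"dx": -0.01, "dy": -0.002, "dz": 0.136, "twist": 0, "fingers": 1}
    - {"dx": -0.01, "dy": -0.002, "dz": 0.136, "twist": 0, "fingers": 1}
  force: 50

```text
time: 2.85
tool_pos: [424.5, -364.0, 23.7]
eef_rot: [1.109, 2.938, -0.001]
ft_force: [-0.7, 0.0, 0.2]
finger_gap: 0.268
finger_force: 50.1
```

Request:
carry_out:
  targets:
    - {"dx": 0, "dy": 0, "dz": 0, "twist": 0, "fingers": 1}
    - {"dx": 0, "dy": 0, "dz": 0, "twist": 0, "fingers": 1}

```text
time: 3.1
tool_pos: [424.5, -364.0, 23.7]
eef_rot: [1.109, 2.938, -0.001]
ft_force: [-0.1, -0.5, 4.4]
finger_gap: 0.267
finger_force: 50.5
```

```bash
python3 - <<'E'
from h import *
plan([410,340,180],121,p=[424.5,-364,173.7],a0=138.5)
E
```

```text
dx 0.922 dy 1.000 dz -0.012 twist 0.389
dx 1.000 dy 0.573 dz -0.010 twist -0.000
dx 0.874 dy 0.501 dz -0.009 twist -0.000
```

Request:
carry_out:
  targets:
    - {"dx": 0, "dy": 0, "dz": -0.25, "twist": 0, "fingers": 1}
    - {"dx": 0, "dy": 0, "dz": -0.5, "twist": 0, "fingers": 1}
    - {"dx": 0, "dy": 0, "dz": -0.75, "twist": 0, "fingers": 1}
    - {"dx": 0, "dy": 0, "dz": -0.75, "twist": 0, "fingers": 1}

```text
time: 3.6
tool_pos: [426.6, -365.8, 177.4]
eef_rot: [1.106, 2.931, -0.005]
ft_force: [0.6, 0.1, -1.8]
finger_gap: 0.266
finger_force: 50.0
```

Request:
carry_out:
  targets:
    - {"dx": 0.2, "dy": 0.22, "dz": 0, "twist": 0.1, "fingers": 1}
    - {"dx": 0.45, "dy": 0.5, "dz": 0, "twist": 0.3, "fingers": 1}
    - {"dx": 0.7, "dy": 0.76, "dz": 0, "twist": 0.39, "fingers": 1}
    - {"dx": 0.922, "dy": 1, "dz": 0, "twist": 0.39, "fingers": 1}
    - {"dx": 0.922, "dy": 1, "dz": 0, "twist": 0.39, "fingers": 1}

```text
time: 4.22
tool_pos: [415.8, -88.7, 171.6]
eef_rot: [-1.539, -2.735, 0.001]
ft_force: [0.6, -0.2, -0.9]
finger_gap: 0.267
finger_force: 50.0
```

Request:
carry_out:
  targets:
    - {"dx": 0.25, "dy": 0.14, "dz": 0, "twist": 0, "fingers": 1}
    - {"dx": 0.5, "dy": 0.285, "dz": 0, "twist": 0, "fingers": 1}
    - {"dx": 0.75, "dy": 0.43, "dz": 0, "twist": 0, "fingers": 1}
    - {"dx": 1, "dy": 0.573, "dz": 0, "twist": 0, "fingers": 1}
    - {"dx": 1, "dy": 0.573, "dz": 0, "twist": 0, "fingers": 1}

```text
time: 4.85
tool_pos: [412.0, 142.0, 171.9]
eef_rot: [-1.534, -2.74, 0.0]
ft_force: [0.4, 0.1, -1.6]
finger_gap: 0.263
finger_force: 49.9
```

Request:
carry_out:
  targets:
    - {"dx": 0.25, "dy": 0.14, "dz": 0, "twist": 0, "fingers": 1}
    - {"dx": 0.5, "dy": 0.285, "dz": 0, "twist": 0, "fingers": 1}
    - {"dx": 0.7, "dy": 0.4, "dz": 0, "twist": 0, "fingers": 1}
    - {"dx": 0.7, "dy": 0.4, "dz": 0, "twist": 0, "fingers": 1}
    - {"dx": 0.7, "dy": 0.4, "dz": 0, "twist": 0, "fingers": 1}

```text
time: 5.48
tool_pos: [408.4, 298.2, 172.0]
eef_rot: [-1.546, -2.734, 0.005]
ft_force: [-0.5, 0.9, -1.3]
finger_gap: 0.268
finger_force: 49.9
```

```bash
python3 - <<'E'
from w import *
p,r,s=tool(); print(p,az(r),s['time'],s['joints'])
d=snap('wrist','w2')
blobs(d,'wood',10,400); blobs(d,'red',180); blobs(d,'yellow',15)
E
```

```text
[408.40270718 298.23277581 171.957205  ] 121.04742136485838 5.475 [ 6.31135038e-01  2.77123457e-01 -3.27536594e-01  9.69329724e-01
 -6.70270764e-04  1.66005419e+00]
wood px [150. 148.] [0, 0, 354, 400, 56690] c (224.0, 149.7) size 604 258 az -89.4
wood px [467. 101.] [429, 64, 68, 69, 776] c (481.4, 437.3) size 54 36 az 77.6
wood px [365. 135.] [323, 86, 90, 108, 6350] c (426.8, 358.5) size 105 84 az -57.7
wood px [607. 345.] [571, 322, 69, 50, 708] c (806.2, 303.3) size 90 22 az 81.3
red px [442. 100.] [425, 65, 47, 67, 248] c (409.0, 389.4) size 24 12 az -71.4
red px [318. 232.] [294, 135, 49, 203, 8626] c (400.5, 310.7) size 97 20 az -58.9
yellow px [463.  99.] [431, 66, 65, 66, 2108] c (479.6, 436.7) size 51 33 az 77.4
```

View pics/w2.png

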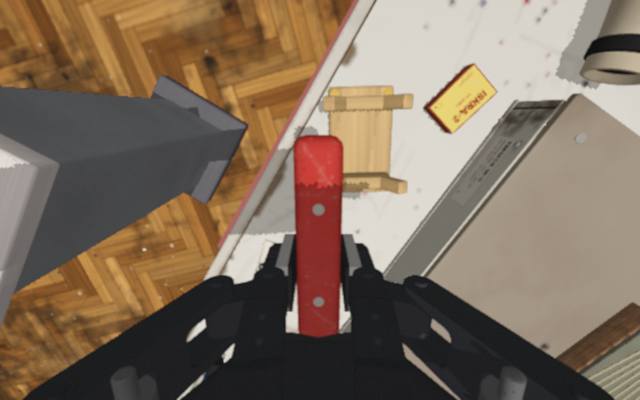

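```bash
python3 - <<'E'
import cv2
im=cv2.imread('pics/w2.png')[75:205,300:430]
cv2.imwrite('pics/c2.png',cv2.resize(im,None,fx=4.5,fy=4.5,interpolation=cv2.INTER_CUBIC))
E
```

```text
(no output)
```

View pics/c2.png

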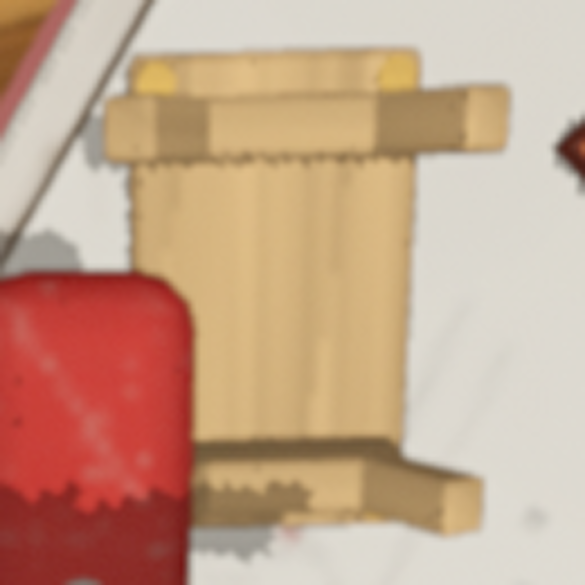

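```bash
python3 - <<'E'
from w import *
d=snap('wrist'); f=lambda a:np.array(a)/4.5+[300,75]
n=ray(d,f([[209,126],[377,124],[362,488]]),34)[:,:2]
g=ray(d,f([[131,60],[418,50],[402,440]]),10)[:,:2]
print(n.round(1),g.round(1))
v=g[1]-g[0]; print('foot w',np.hypot(*v),np.degrees(np.arctan2(v[1],v[0]))+90, 'notch w',np.hypot(*(n[1]-n[0])))
a=np.radians(121); y=np.array([np.cos(a),np.sin(a)])
for q in(n[:2].mean(0)-36*y, g[:2].mean(0)-52*y): print('origin',q.round(1))
x=n[2]-n[1]; print(np.hypot(*x),np.degrees(np.arctan2(*x[::-1])))
E
```

```text
[[388.5 377.9]
 [416.1 394.8]
 [454.7 333.8]] [[369.2 382.2]
 [419.2 414.3]
 [463.8 345.2]]
foot w 59.39147343479174 122.70021203075612 notch w 32.338969986474076
origin [420.9 355.5]
origin [421.  353.7]
72.25045890681069 -57.698322879351416
```

```bash
python3 - <<'E'
from h import *
plan([421.3,354.5,110],122.3)
E
```

```text
dx 0.210 dy 0.200 dz 0.312 twist -0.029
```

Request:
carry_out:
  targets:
    - {"dx": 0.21, "dy": 0.2, "dz": 0.1, "twist": -0.03, "fingers": 1}
    - {"dx": 0.21, "dy": 0.2, "dz": 0.2, "twist": -0.03, "fingers": 1}
    - {"dx": 0.21, "dy": 0.2, "dz": 0.31, "twist": -0.03, "fingers": 1}
    - {"dx": 0.21, "dy": 0.2, "dz": 0.31, "twist": -0.03, "fingers": 1}
    - {"dx": 0.21, "dy": 0.2, "dz": 0.31, "twist": -0.03, "fingers": 1}

```text
time: 6.2
tool_pos: [422.1, 355.9, 111.9]
eef_rot: [1.514, 2.752, 0.001]
ft_force: [0.4, -0.3, -1.0]
finger_gap: 0.262
finger_force: 50.0
```

```bash
python3 - <<'E'
from h import *
p,r,s=tool(); print(p,az(r))
plan([421.3,354.5,58],122.3)
E
```

```text
[422.11397129 355.85641916 111.8605861 ] 122.3622747647213
dx -0.004 dy -0.007 dz 0.269 twist 0.001
```

Request:
carry_out:
  targets:
    - {"dx": -0.004, "dy": -0.006, "dz": 0.1, "twist": 0, "fingers": 1}
    - {"dx": -0.004, "dy": -0.006, "dz": 0.2, "twist": 0, "fingers": 1}
    - {"dx": -0.004, "dy": -0.006, "dz": 0.26, "twist": 0, "fingers": 1}
    - {"dx": -0.004, "dy": -0.006, "dz": 0.265, "twist": 0, "fingers": 1}
    - {"dx": -0.004, "dy": -0.006, "dz": 0.265, "twist": 0, "fingers": 1}

```text
time: 6.82
tool_pos: [421.6, 355.6, 58.9]
eef_rot: [1.512, 2.753, 0.002]
ft_force: [0.4, 0.3, 0.1]
finger_gap: 0.266
finger_force: 50.0
```

```bash
python3 - <<'E'
from h import *
snap('wrist','w3')
E
```

```text
(no output)
```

View pics/w3.png

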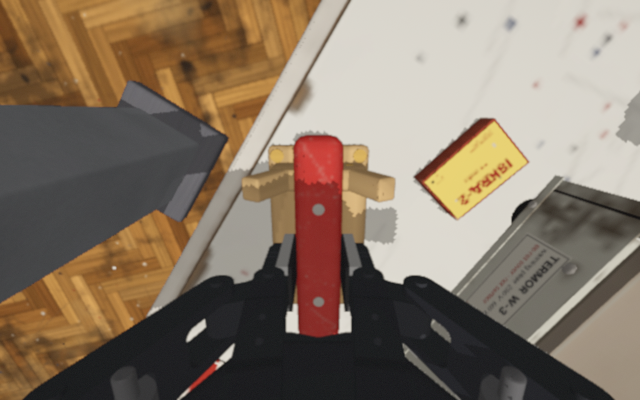

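Request:
carry_out:
  targets:
    - {"dx": 0, "dy": 0, "dz": 0.008, "twist": 0, "fingers": 1}
    - {"dx": 0, "dy": 0, "dz": 0.008, "twist": 0, "fingers": 0.6}
    - {"dx": 0, "dy": 0, "dz": 0.008, "twist": 0, "fingers": 0.4}
    - {"dx": 0, "dy": 0, "dz": 0.008, "twist": 0, "fingers": 0.4}
    - {"dx": 0, "dy": 0, "dz": 0.008, "twist": 0, "fingers": 0.4}

```text
time: 7.5
tool_pos: [421.0, 355.2, 56.5]
eef_rot: [-1.513, -2.753, 0.0]
ft_force: [0.6, -1.1, 0.6]
finger_gap: 0.597
finger_force: 0.0
```

Request:
carry_out:
  targets:
    - {"dx": 0, "dy": 0, "dz": -0.2, "twist": 0, "fingers": 0.4}
    - {"dx": 0, "dy": 0, "dz": -0.4, "twist": 0, "fingers": 0.4}
    - {"dx": 0, "dy": 0, "dz": -0.6, "twist": 0, "fingers": 0.4}
    - {"dx": 0, "dy": 0, "dz": -0.6, "twist": 0, "fingers": 0.4}

```text
time: 8.0
tool_pos: [423.0, 356.9, 180.0]
eef_rot: [1.511, 2.751, 0.011]
ft_force: [-0.1, -0.3, -0.4]
finger_gap: 0.599
finger_force: 0.0
```

```bash
python3 - <<'E'
from w import *
p,r,s=tool(); print(p,az(r),s['time'])
d=snap('wrist','w4'); blobs(d,'red',51)
d=snap('top')
m=hsvmask(d['image'],'red')[185:236,185:320]
n,l,st,ce=cv2.connectedComponentsWithStats(m)
for i in range(1,n):
  if st[i,4]>20:
    v,u=np.nonzero(l==i); w=ray(d,np.c_[u+185,v+185],25)[:,:2]; print(st[i],cv2.minAreaRect(w.astype(np.float32)))
im=d['image'][195:235,310:360]; hs=cv2.cvtColor(im,cv2.COLOR_RGB2HSV); mm=((hs[...,0]>100)&(hs[...,0]<130)&(hs[...,1]>80)); v,u=np.nonzero(mm)
w=ray(d,np.c_[u+310,v+195],25)[:,:2]; print('blue',len(u),cv2.minAreaRect(w.astype(np.float32)),w.mean(0))
plan([417,135,180],-80+360)
plan([417,135,180],100)
E
```

```text
[423.02997371 356.89533223 180.04221977] 122.43829879243717 8.0
red px [315. 183.] [302, 125, 27, 119, 2780] c (418.2, 360.4) size 111 23 az -57.8
red px [211. 354.] [204, 338, 11, 27, 167] c (422.5, 145.1) size 35 11 az -79.8
[ 32  21  18  14 104] ((432.0437927246094, 342.8575439453125), (21.815715789794922, 60.37109375), 32.100914001464844)
[81 28 31  7 74] ((419.4645080566406, 152.025634765625), (8.728644371032715, 105.2237548828125), 9.595320701599121)
blue 35 ((420.54150390625, -30.498519897460938), (5.302282810211182, 103.73686218261719), 4.933932781219482) [420.40490842 -25.02577748]
dx -0.918 dy -0.608 dz -0.017 twist -1.000
dx -0.000 dy -0.000 dz -0.000 twist -1.000
dx -0.000 dy 0.000 dz -0.000 twist -1.000
dx -0.000 dy 0.000 dz -0.000 twist -0.501
dx -0.918 dy -0.608 dz -0.017 twist 0.499
```

View pics/w4.png

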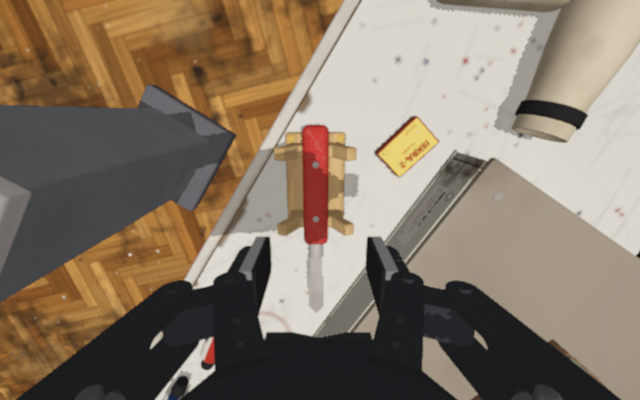

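Request:
carry_out:
  targets:
    - {"dx": -0.2, "dy": -0.13, "dz": 0, "twist": 0.5, "fingers": 0.3}
    - {"dx": -0.45, "dy": -0.3, "dz": 0, "twist": 0.5, "fingers": 0.3}
    - {"dx": -0.7, "dy": -0.46, "dz": 0.1, "twist": 0.5, "fingers": 0.3}
    - {"dx": -0.918, "dy": -0.608, "dz": 0.15, "twist": 0.5, "fingers": 0.3}
    - {"dx": -0.918, "dy": -0.608, "dz": 0.15, "twist": 0.5, "fingers": 0.3}

```text
time: 8.72
tool_pos: [413.6, 131.3, 144.0]
eef_rot: [-2.025, -2.397, 0.01]
ft_force: [0.3, 0.4, 0.1]
finger_gap: 0.698
finger_force: 0.0
```

```bash
python3 - <<'E'
from w import *
p,r,s=tool(); print(p,az(r),s['time'],s['joints'])
d=snap('wrist','w5'); blobs(d,'red',25)
plan([422.1,137.2,22],100)
E
```

```text
[413.6111543  131.26664444 143.98222921] 99.62635960607587 8.725 [ 3.07701900e-01  1.89774633e-01 -5.30447381e-01  8.57730640e-01
 -5.59998553e-04  1.71049400e+00]
red px [332. 168.] [324, 104, 16, 129, 1654] c (420.7, 154.4) size 112 12 az -80.9
red px [436. 242.] [427, 228, 20, 31, 318] c (527.3, 104.7) size 30 12 az 81.4
dx 0.014 dy 0.038 dz 0.614 twist -0.006
```

View pics/w5.png

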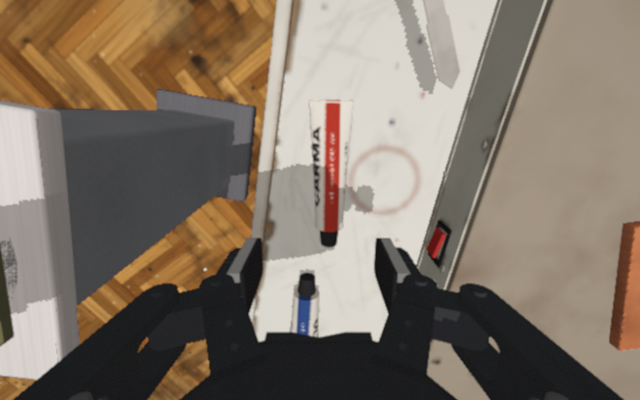

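```bash
python3 - <<'E'
from w import *
d=snap('wrist')
a=ray(d,[[332,101]],4)[0];b=ray(d,[[328,246]],12)[0]; v=(b-a)[:2]; print(a,b,np.hypot(*v),np.degrees(np.arctan2(v[1],v[0])))
u=v/np.hypot(*v); g=(a[:2]+b[:2])/2+6*u; print(g)
plan([*((g+[422,138.5])/2),22],100)
E
```

```text
[412.77573188 214.6212831    4.        ] [433.2635684  80.3173639  12.       ] 135.85762458799567 -81.32649325992043
[423.92447252 141.53794116]
dx 0.021 dy 0.039 dz 0.617 twist -0.003
```

Request:
carry_out:
  targets:
    - {"dx": 0.021, "dy": 0.039, "dz": 0.2, "twist": 0.012, "fingers": 0.3}
    - {"dx": 0.021, "dy": 0.039, "dz": 0.4, "twist": 0.012, "fingers": 0.3}
    - {"dx": 0.021, "dy": 0.039, "dz": 0.56, "twist": 0.012, "fingers": 0.3}
    - {"dx": 0.021, "dy": 0.039, "dz": 0.61, "twist": 0.012, "fingers": 0.3}
    - {"dx": 0.021, "dy": 0.039, "dz": 0.61, "twist": 0.012, "fingers": 0.3}

```text
time: 9.45
tool_pos: [423.7, 141.3, 24.2]
eef_rot: [-2.03, -2.397, 0.001]
ft_force: [-0.1, -0.2, 1.1]
finger_gap: 0.7
finger_force: 0.0
```

Request:
carry_out:
  targets:
    - {"dx": 0, "dy": 0, "dz": 0, "twist": 0, "fingers": 0.6}
    - {"dx": 0, "dy": 0, "dz": 0, "twist": 0, "fingers": 0.8}
    - {"dx": 0, "dy": 0, "dz": 0, "twist": 0, "fingers": 1}
    - {"dx": 0, "dy": 0, "dz": 0, "twist": 0, "fingers": 1}
    - {"dx": 0, "dy": 0, "dz": 0, "twist": 0, "fingers": 1}
  force: 30

```text
time: 10.07
tool_pos: [424.9, 141.1, 25.9]
eef_rot: [2.031, 2.395, 0.004]
ft_force: [-1.4, 1.2, 5.9]
finger_gap: 0.352
finger_force: 29.6
```

Request:
carry_out:
  targets:
    - {"dx": 0, "dy": 0, "dz": -0.2, "twist": 0, "fingers": 1}
    - {"dx": 0, "dy": 0, "dz": -0.4, "twist": 0, "fingers": 1}
    - {"dx": 0, "dy": 0, "dz": -0.65, "twist": 0, "fingers": 1}
    - {"dx": 0, "dy": 0, "dz": -0.9, "twist": 0, "fingers": 1}
    - {"dx": 0, "dy": 0, "dz": -0.9, "twist": 0, "fingers": 1}

```text
time: 10.7
tool_pos: [426.9, 141.4, 209.0]
eef_rot: [2.029, 2.392, 0.013]
ft_force: [-0.0, 0.6, -1.2]
finger_gap: 0.35
finger_force: 30.4
```

```bash
python3 - <<'E'
from h import *
p,r,s=tool(); print(p,az(r),s['finger_gap'])
plan([606,-231,p[2]],-7.6)
E
```

```text
[426.93136531 141.41114171 209.02519329] 99.38415681634696 0.34994829183661813
dx -1.000 dy 0.292 dz -0.000 twist 1.000
dx -0.492 dy 0.898 dz -0.000 twist 1.000
dx 0.000 dy -0.000 dz -0.000 twist 0.377
```

Request:
carry_out:
  targets:
    - {"dx": -0.2, "dy": 0.06, "dz": 0, "twist": 0.22, "fingers": 1}
    - {"dx": -0.45, "dy": 0.13, "dz": 0, "twist": 0.44, "fingers": 1}
    - {"dx": -0.72, "dy": 0.21, "dz": 0, "twist": 0.66, "fingers": 1}
    - {"dx": -1, "dy": 0.292, "dz": 0, "twist": 0.9, "fingers": 1}
    - {"dx": -1, "dy": 0.292, "dz": 0, "twist": 1, "fingers": 1}

```text
time: 11.32
tool_pos: [515.4, -50.9, 203.4]
eef_rot: [2.8, 1.423, -0.0]
ft_force: [-1.7, 1.1, -1.0]
finger_gap: 0.35
finger_force: 30.4
```

Request:
carry_out:
  targets:
    - {"dx": -0.1, "dy": 0.2, "dz": 0, "twist": 0.22, "fingers": 1}
    - {"dx": -0.22, "dy": 0.4, "dz": 0, "twist": 0.44, "fingers": 1}
    - {"dx": -0.35, "dy": 0.65, "dz": 0, "twist": 0.66, "fingers": 1}
    - {"dx": -0.492, "dy": 0.898, "dz": 0, "twist": 0.9, "fingers": 1}
    - {"dx": -0.492, "dy": 0.898, "dz": 0, "twist": 1, "fingers": 1}

```text
time: 11.95
tool_pos: [603.7, -235.8, 202.3]
eef_rot: [3.131, 0.245, -0.001]
ft_force: [-0.5, 0.7, -0.4]
finger_gap: 0.348
finger_force: 30.5
```

Request:
carry_out:
  targets:
    - {"dx": 0, "dy": 0, "dz": 0, "twist": 0.2, "fingers": 1}
    - {"dx": 0, "dy": 0, "dz": 0, "twist": 0.377, "fingers": 1}
    - {"dx": 0, "dy": 0, "dz": 0, "twist": 0.377, "fingers": 1}
    - {"dx": 0, "dy": 0, "dz": 0, "twist": 0.377, "fingers": 1}

```text
time: 12.45
tool_pos: [602.5, -231.7, 203.9]
eef_rot: [-3.135, 0.204, 0.002]
ft_force: [0.1, -0.0, -0.9]
finger_gap: 0.347
finger_force: 30.5
```

```bash
python3 - <<'E'
from w import *
p,r,s=tool(); print(p,az(r),s['time'],s['finger_gap'],s['joints'])
d=snap('wrist','w6')
for c in('red','blue','yellow'): blobs(d,c,85)
d=snap('top'); blobs(d,'red',200,20)
E
```

```text
[ 602.48647112 -231.70697381  203.87724069] -7.455854426646955 12.45 0.34681615065304144 [-3.67135775e-01  4.89128550e-01  9.37110592e-02  1.17638114e+00
 -2.39367066e-05  2.90458620e+00]
red px [317.  65.] [280, 55, 75, 21, 1474] c (708.2, -245.0) size 57 14 az 82.5
red px [321. 225.] [308, 114, 26, 224, 5301] c (562.1, -228.5) size 222 23 az -7.1
blue px [413.  64.] [375, 55, 77, 21, 1478] c (698.4, -318.4) size 58 14 az 82.3
blue px [393. 250.] [375, 247, 37, 8, 284] c (541.2, -294.4) size 34 7 az 82.6
yellow px [221.  65.] [182, 55, 78, 21, 1510] c (717.8, -171.3) size 58 14 az 82.7
yellow px [242. 251.] [224, 247, 38, 9, 329] c (559.1, -154.9) size 35 8 az 82.4
red px [147.  40.] [143, 39, 10, 3, 20] c (974.7, 564.3) size 29 7 az 90.0
red px [394. 129.] [390, 127, 10, 4, 33] c (681.9, -220.8) size 28 10 az 89.5
red px [572. 183.] [556, 179, 33, 9, 165] c (505.5, -756.7) size 98 16 az -82.0
red px [220. 216.] [205, 206, 30, 21, 208] c (407.8, 324.8) size 98 21 az -57.6
```

View pics/w6.png

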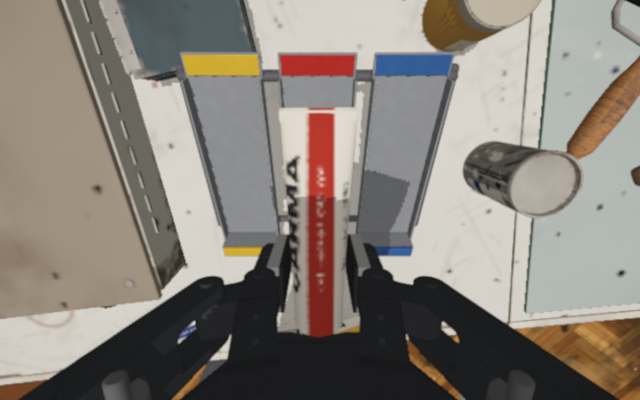

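Request:
carry_out:
  targets:
    - {"dx": 0.0, "dy": -0.005, "dz": 0.2, "twist": 0, "fingers": 1}
    - {"dx": 0, "dy": -0.005, "dz": 0.35, "twist": 0, "fingers": 1}
    - {"dx": 0, "dy": -0.005, "dz": 0.46, "twist": 0, "fingers": 1}
    - {"dx": 0, "dy": -0.005, "dz": 0.49, "twist": 0, "fingers": 1}
    - {"dx": 0, "dy": -0.005, "dz": 0.5, "twist": 0, "fingers": 1}
  force: 20

```text
time: 13.18
tool_pos: [603.2, -230.9, 104.7]
eef_rot: [3.135, -0.207, 0.001]
ft_force: [-0.8, 0.7, -1.6]
finger_gap: 0.348
finger_force: 30.5
```

Request:
carry_out:
  targets:
    - {"dx": 0.0, "dy": 0, "dz": 0.01, "twist": 0, "fingers": 1}
    - {"dx": 0, "dy": 0, "dz": 0.015, "twist": 0, "fingers": 0.6}
    - {"dx": 0, "dy": 0, "dz": 0.015, "twist": 0, "fingers": 0.45}
    - {"dx": 0, "dy": 0, "dz": 0.015, "twist": 0, "fingers": 0.45}
    - {"dx": 0, "dy": 0, "dz": 0.015, "twist": 0, "fingers": 0.45}

```text
time: 13.8
tool_pos: [603.1, -230.9, 101.7]
eef_rot: [3.135, -0.207, 0.001]
ft_force: [-0.0, -0.3, 0.8]
finger_gap: 0.551
finger_force: 0.0
```

Request:
carry_out:
  targets:
    - {"dx": 0, "dy": 0, "dz": -0.2, "twist": 0, "fingers": 0.45}
    - {"dx": 0, "dy": 0, "dz": -0.4, "twist": 0, "fingers": 0.45}
    - {"dx": 0, "dy": 0, "dz": -0.5, "twist": 0, "fingers": 0.45}
    - {"dx": 0, "dy": 0, "dz": -0.5, "twist": 0, "fingers": 0.45}

```text
time: 14.3
tool_pos: [604.3, -231.3, 203.6]
eef_rot: [3.133, -0.207, 0.007]
ft_force: [0.1, -1.5, -0.1]
finger_gap: 0.55
finger_force: 0.0
```

```bash
python3 - <<'E'
from w import *
p,r,s=tool(); print(p,az(r),s['time'],s['finger_gap'])
d=snap('wrist','w7'); cv2.imwrite('pics/w7c.png',d['image'][0:340,130:500,::-1])
blobs(d,'red',70)
plan([419.3,-15.5,150],94.8)
E
```

```text
[ 604.26240265 -231.32318119  203.60044224] -7.566688548549043 14.3 0.5501327016616798
red px [317.  68.] [281, 59, 74, 20, 1450] c (710.1, -245.3) size 60 14 az 82.4
red px [318. 183.] [312, 130, 14, 110, 1307] c (609.4, -232.1) size 104 11 az -8.5
red px [318. 253.] [293, 249, 51, 9, 455] c (542.7, -223.4) size 50 9 az 82.3
dx -1.000 dy -0.898 dz 0.246 twist -1.000
dx -0.004 dy -0.073 dz 0.013 twist -1.000
dx 0.000 dy -0.000 dz -0.000 twist -0.275
```

View pics/w7c.png

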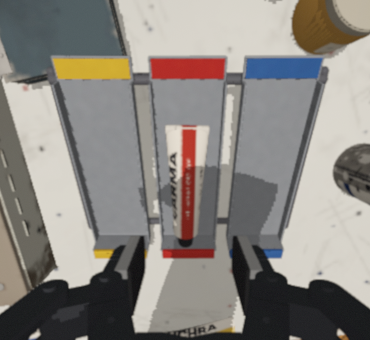

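Request:
carry_out:
  targets:
    - {"dx": -0.2, "dy": -0.18, "dz": 0, "twist": -0.22, "fingers": 0.3}
    - {"dx": -0.42, "dy": -0.38, "dz": 0, "twist": -0.44, "fingers": 0.3}
    - {"dx": -0.64, "dy": -0.58, "dz": 0, "twist": -0.66, "fingers": 0.3}
    - {"dx": -0.85, "dy": -0.78, "dz": 0, "twist": -0.9, "fingers": 0.3}
    - {"dx": -1, "dy": -0.898, "dz": 0.1, "twist": -1, "fingers": 0.3}

```text
time: 14.98
tool_pos: [426.4, -24.9, 180.8]
eef_rot: [-2.973, -1.014, 0.0]
ft_force: [0.0, 0.4, 0.1]
finger_gap: 0.703
finger_force: 0.0
```

Request:
carry_out:
  targets:
    - {"dx": -0.004, "dy": -0.073, "dz": 0.1, "twist": -0.22, "fingers": 0.3}
    - {"dx": -0.004, "dy": -0.073, "dz": 0.15, "twist": -0.44, "fingers": 0.3}
    - {"dx": -0.004, "dy": -0.073, "dz": 0.15, "twist": -0.66, "fingers": 0.3}
    - {"dx": -0.004, "dy": -0.073, "dz": 0.15, "twist": -0.9, "fingers": 0.3}
    - {"dx": -0.004, "dy": -0.073, "dz": 0.15, "twist": -1, "fingers": 0.3}

```text
time: 15.6
tool_pos: [417.4, -15.3, 149.9]
eef_rot: [-2.358, -2.073, 0.004]
ft_force: [0.5, 0.4, -0.2]
finger_gap: 0.7
finger_force: 0.0
```

Request:
carry_out:
  targets:
    - {"dx": 0, "dy": 0, "dz": 0, "twist": -0.2, "fingers": 0.3}
    - {"dx": 0, "dy": 0, "dz": 0, "twist": -0.275, "fingers": 0.3}
    - {"dx": 0, "dy": 0, "dz": 0, "twist": -0.275, "fingers": 0.3}
    - {"dx": 0, "dy": 0, "dz": 0, "twist": -0.275, "fingers": 0.3}

```text
time: 16.1
tool_pos: [418.2, -15.3, 150.8]
eef_rot: [-2.126, -2.311, 0.002]
ft_force: [-0.5, -0.2, 1.0]
finger_gap: 0.697
finger_force: 0.0
```

```bash
cat >> w.py <<'E'
def cap(d,z=18):
    g=cv2.cvtColor(d['image'],cv2.COLOR_RGB2GRAY); m=(g<50).astype(np.uint8); m[:60]=0
    n,l,st,ce=cv2.connectedComponentsWithStats(m)
    for i in range(1,n):
        if 60<st[i,4]<1500 and 230<ce[i][0]<400 and ce[i][1]<320: print('dark',ce[i].round(),st[i].tolist(),ray(d,[ce[i]],z)[0].round(1))
E
python3 - <<'E'
from w import *
p,r,s=tool(); print(p,az(r),s['time'])
d=snap('wrist','w8'); blobs(d,'blue',25); cap(d)
E
```

```text
[418.17018284 -15.33671114 150.75617427] 94.76000525223495 16.1
blue px [321. 200.] [315, 150, 13, 105, 1216] c (421.5, -25.2) size 100 11 az -84.8
dark [322. 140.] [313, 130, 18, 21, 332] [417.1  32.8  18. ]
dark [321. 219.] [316, 174, 11, 80, 351] [423.  -41.7  18. ]
dark [278. 303.] [271, 292, 15, 22, 279] [ 386.  -139.2   18. ]
```

View pics/w8.png

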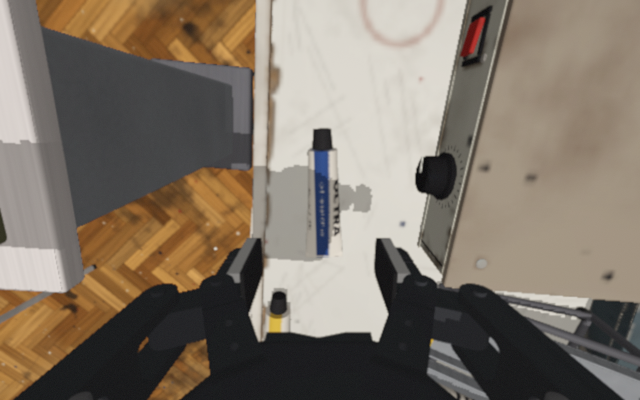

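```bash
python3 - <<'E'
from w import *
d=snap('wrist')
a=ray(d,[[323,257]],4)[0];b=ray(d,[[322,130]],12)[0]; v=(b-a)[:2]; print(a,b,np.hypot(*v),np.degrees(np.arctan2(v[1],v[0])))
u=v/np.hypot(*v); g=(a[:2]+b[:2])/2+6*u; print(g)
plan([*g,26],94.8)
E
```

```text
[429.37406746 -89.63882183   4.        ] [416.97301068  40.80633666  12.        ] 131.03329952636187 95.43062866832291
[422.60569608 -18.4431735 ]
dx -0.017 dy 0.019 dz 0.626 twist -0.000
```

Request:
carry_out:
  targets:
    - {"dx": -0.017, "dy": 0.018, "dz": 0.2, "twist": 0, "fingers": 0.3}
    - {"dx": -0.017, "dy": 0.018, "dz": 0.4, "twist": 0, "fingers": 0.3}
    - {"dx": -0.017, "dy": 0.018, "dz": 0.57, "twist": 0, "fingers": 0.3}
    - {"dx": -0.017, "dy": 0.018, "dz": 0.62, "twist": 0, "fingers": 0.3}
    - {"dx": -0.017, "dy": 0.018, "dz": 0.62, "twist": 0, "fingers": 0.3}

```text
time: 16.82
tool_pos: [422.5, -18.4, 27.4]
eef_rot: [-2.126, -2.312, 0.001]
ft_force: [-0.6, 0.7, 0.2]
finger_gap: 0.698
finger_force: 0.0
```

Request:
carry_out:
  targets:
    - {"dx": 0, "dy": 0, "dz": 0, "twist": 0, "fingers": 0.6}
    - {"dx": 0, "dy": 0, "dz": 0, "twist": 0, "fingers": 0.8}
    - {"dx": 0, "dy": 0, "dz": 0, "twist": 0, "fingers": 1}
    - {"dx": 0, "dy": 0, "dz": 0, "twist": 0, "fingers": 1}
    - {"dx": 0, "dy": 0, "dz": 0, "twist": 0, "fingers": 1}
  force: 30

```text
time: 17.45
tool_pos: [423.9, -18.5, 28.8]
eef_rot: [2.125, 2.311, 0.003]
ft_force: [-1.1, -0.4, 5.9]
finger_gap: 0.341
finger_force: 29.1
```

Request:
carry_out:
  targets:
    - {"dx": 0, "dy": 0, "dz": -0.2, "twist": 0, "fingers": 1}
    - {"dx": 0, "dy": 0, "dz": -0.4, "twist": 0, "fingers": 1}
    - {"dx": 0, "dy": 0, "dz": -0.65, "twist": 0, "fingers": 1}
    - {"dx": 0, "dy": 0, "dz": -0.9, "twist": 0, "fingers": 1}
    - {"dx": 0, "dy": 0, "dz": -0.9, "twist": 0, "fingers": 1}

```text
time: 18.08
tool_pos: [425.9, -18.6, 211.9]
eef_rot: [2.121, 2.307, 0.01]
ft_force: [0.1, 0.4, -1.2]
finger_gap: 0.339
finger_force: 29.2
```

```bash
python3 - <<'E'
from h import *
p,r,s=tool(); print(p,az(r),s['finger_gap'])
plan([596,-305,205],172.4)
E
```

```text
[425.92167112 -18.55997253 211.94964197] 94.80415881407396 0.3386309000467254
dx -1.000 dy 0.485 dz 0.023 twist -1.000
dx -0.524 dy -0.181 dz 0.012 twist -0.724
```

Request:
carry_out:
  targets:
    - {"dx": -0.2, "dy": 0.1, "dz": 0, "twist": -0.22, "fingers": 1}
    - {"dx": -0.45, "dy": 0.22, "dz": 0, "twist": -0.44, "fingers": 1}
    - {"dx": -0.72, "dy": 0.35, "dz": 0, "twist": -0.66, "fingers": 1}
    - {"dx": -1, "dy": 0.485, "dz": 0, "twist": -0.9, "fingers": 1}
    - {"dx": -1, "dy": 0.485, "dz": 0.02, "twist": -1, "fingers": 1}

```text
time: 18.7
tool_pos: [538.2, -213.5, 202.0]
eef_rot: [1.08, 2.949, -0.001]
ft_force: [-1.1, -0.2, -0.5]
finger_gap: 0.34
finger_force: 29.2
```

Request:
carry_out:
  targets:
    - {"dx": -0.2, "dy": -0.07, "dz": 0, "twist": -0.22, "fingers": 1}
    - {"dx": -0.4, "dy": -0.14, "dz": 0, "twist": -0.44, "fingers": 1}
    - {"dx": -0.52, "dy": -0.18, "dz": 0, "twist": -0.66, "fingers": 1}
    - {"dx": -0.52, "dy": -0.18, "dz": 0, "twist": -0.724, "fingers": 1}
    - {"dx": -0.52, "dy": -0.18, "dz": 0, "twist": -0.724, "fingers": 1}

```text
time: 19.32
tool_pos: [591.8, -304.2, 202.0]
eef_rot: [-0.21, -3.132, -0.002]
ft_force: [0.2, -0.1, -0.5]
finger_gap: 0.341
finger_force: 29.2
```

```bash
python3 - <<'E'
from w import *
p,r,s=tool(); print(p,az(r),s['time'],s['finger_gap'],s['joints'])
d=snap('wrist'); blobs(d,'blue',47); blobs(d,'red',47)
plan([594,-304.5,107],172.4)
E
```

```text
[ 591.7592289  -304.1855659   201.96748855] 172.3251646896241 19.325 0.3406389596271655 [-4.74859802e-01  5.26455316e-01  1.53075056e-01  1.19982833e+00
  1.02702765e-04 -3.40907769e-01]
blue px [317. 110.] [287, 104, 60, 12, 709] c (517.9, -296.0) size 55 10 az 82.3
blue px [315. 251.] [301, 175, 26, 163, 3486] c (676.3, -320.1) size 196 25 az -7.3
red px [395. 109.] [364, 103, 63, 13, 757] c (527.4, -223.4) size 58 11 az 82.2
red px [396. 191.] [387, 133, 18, 118, 1424] c (610.9, -227.9) size 123 13 az -6.4
dx -0.012 dy -0.001 dz 0.477 twist -0.002
```

Request:
carry_out:
  targets:
    - {"dx": -0.01, "dy": 0.004, "dz": 0.2, "twist": 0, "fingers": 1}
    - {"dx": -0.01, "dy": 0.004, "dz": 0.35, "twist": 0, "fingers": 1}
    - {"dx": -0.01, "dy": 0.004, "dz": 0.45, "twist": 0, "fingers": 1}
    - {"dx": -0.01, "dy": 0.004, "dz": 0.48, "twist": 0, "fingers": 1}
    - {"dx": -0.01, "dy": 0.004, "dz": 0.48, "twist": 0, "fingers": 1}
  force: 20

```text
time: 20.0
tool_pos: [594.3, -303.4, 107.5]
eef_rot: [-0.209, -3.134, -0.0]
ft_force: [0.3, -0.4, -0.9]
finger_gap: 0.341
finger_force: 29.2
```

Request:
carry_out:
  targets:
    - {"dx": 0.0, "dy": 0, "dz": 0.01, "twist": 0, "fingers": 1}
    - {"dx": 0, "dy": 0, "dz": 0.01, "twist": 0, "fingers": 0.6}
    - {"dx": 0, "dy": 0, "dz": 0.01, "twist": 0, "fingers": 0.45}
    - {"dx": 0, "dy": 0, "dz": 0.01, "twist": 0, "fingers": 0.45}
    - {"dx": 0, "dy": 0, "dz": 0.01, "twist": 0, "fingers": 0.45}

```text
time: 20.62
tool_pos: [594.5, -303.7, 105.7]
eef_rot: [0.209, 3.134, -0.0]
ft_force: [-0.5, -0.7, 0.1]
finger_gap: 0.547
finger_force: 0.0
```

Request:
carry_out:
  targets:
    - {"dx": 0, "dy": 0, "dz": -0.2, "twist": 0, "fingers": 0.45}
    - {"dx": 0, "dy": 0, "dz": -0.4, "twist": 0, "fingers": 0.45}
    - {"dx": 0, "dy": 0, "dz": -0.5, "twist": 0, "fingers": 0.45}
    - {"dx": 0, "dy": 0, "dz": -0.5, "twist": 0, "fingers": 0.45}

```text
time: 21.12
tool_pos: [595.7, -304.3, 207.6]
eef_rot: [0.208, 3.131, -0.003]
ft_force: [0.1, -0.6, -0.4]
finger_gap: 0.547
finger_force: 0.0
```

```bash
python3 - <<'E'
from w import *
p,r,s=tool(); print(p,az(r),s['time'],s['finger_gap'])
d=snap('wrist'); blobs(d,'blue',70); blobs(d,'red',70)
plan([383.2,-191.6,150],90.5)
E
```

```text
[ 595.65875183 -304.30564055  207.62521729] 172.38996806753514 21.125 0.5473017627495582
blue px [317. 104.] [288, 98, 59, 13, 701] c (518.3, -295.5) size 51 10 az 82.4
blue px [316. 184.] [309, 128, 15, 116, 1279] c (593.9, -306.4) size 112 11 az -6.3
blue px [317. 293.] [290, 286, 56, 15, 839] c (707.4, -320.7) size 59 17 az 82.4
red px [395. 104.] [364, 98, 62, 12, 727] c (527.0, -228.9) size 53 9 az 82.2
red px [395. 184.] [385, 127, 19, 117, 1399] c (603.3, -233.4) size 113 12 az -6.5
dx 1.000 dy 0.371 dz 0.249 twist 1.000
dx 0.119 dy -0.055 dz 0.031 twist 0.820
```

Request:
carry_out:
  targets:
    - {"dx": 0.2, "dy": 0.07, "dz": 0, "twist": 0.22, "fingers": 0.3}
    - {"dx": 0.45, "dy": 0.16, "dz": 0, "twist": 0.44, "fingers": 0.3}
    - {"dx": 0.72, "dy": 0.26, "dz": 0.05, "twist": 0.66, "fingers": 0.3}
    - {"dx": 1, "dy": 0.371, "dz": 0.15, "twist": 0.9, "fingers": 0.3}
    - {"dx": 1, "dy": 0.371, "dz": 0.28, "twist": 1, "fingers": 0.3}

```text
time: 21.8
tool_pos: [399.1, -200.0, 147.0]
eef_rot: [-1.393, -2.807, -0.0]
ft_force: [0.8, -0.7, 0.5]
finger_gap: 0.702
finger_force: 0.0
```

Request:
carry_out:
  targets:
    - {"dx": 0.119, "dy": -0.055, "dz": 0, "twist": 0.22, "fingers": 0.3}
    - {"dx": 0.119, "dy": -0.055, "dz": 0, "twist": 0.44, "fingers": 0.3}
    - {"dx": 0.119, "dy": -0.055, "dz": 0, "twist": 0.66, "fingers": 0.3}
    - {"dx": 0.119, "dy": -0.055, "dz": 0, "twist": 0.82, "fingers": 0.3}
    - {"dx": 0.119, "dy": -0.055, "dz": 0, "twist": 0.82, "fingers": 0.3}

```text
time: 22.42
tool_pos: [381.7, -190.9, 148.2]
eef_rot: [-2.208, -2.231, 0.001]
ft_force: [1.2, 0.2, -0.8]
finger_gap: 0.702
finger_force: 0.0
```

```bash
python3 - <<'E'
from w import *
p,r,s=tool(); print(p,az(r),s['time'])
d=snap('wrist'); blobs(d,'yellow',25); cap(d)
E
```

```text
[ 381.71638455 -190.85418352  148.21958935] 90.57433116063935 22.425
yellow px [512. 148.] [491, 111, 45, 75, 1629] c (545.3, -148.6) size 62 20 az 82.4
yellow px [321. 201.] [315, 150, 14, 106, 1347] c (384.5, -200.5) size 100 12 az -89.7
dark [323. 139.] [315, 130, 18, 20, 322] [ 385.4 -142.1   18. ]
```

```bash
python3 - <<'E'
from h import *
plan([384.9,-193.5,27],90.3)
E
```

```text
dx -0.013 dy 0.015 dz 0.607 twist 0.007
```

Request:
carry_out:
  targets:
    - {"dx": -0.013, "dy": 0.015, "dz": 0.2, "twist": 0.005, "fingers": 0.3}
    - {"dx": -0.013, "dy": 0.015, "dz": 0.4, "twist": 0.005, "fingers": 0.3}
    - {"dx": -0.013, "dy": 0.015, "dz": 0.55, "twist": 0.005, "fingers": 0.3}
    - {"dx": -0.013, "dy": 0.015, "dz": 0.605, "twist": 0.005, "fingers": 0.3}
    - {"dx": -0.013, "dy": 0.015, "dz": 0.605, "twist": 0.005, "fingers": 0.3}

```text
time: 23.1
tool_pos: [385.4, -193.7, 28.0]
eef_rot: [-2.214, -2.226, 0.001]
ft_force: [-0.6, 0.4, -0.4]
finger_gap: 0.697
finger_force: 0.0
```

Request:
carry_out:
  targets:
    - {"dx": 0, "dy": 0, "dz": 0, "twist": 0, "fingers": 0.6}
    - {"dx": 0, "dy": 0, "dz": 0, "twist": 0, "fingers": 0.8}
    - {"dx": 0, "dy": 0, "dz": 0, "twist": 0, "fingers": 1}
    - {"dx": 0, "dy": 0, "dz": 0, "twist": 0, "fingers": 1}
    - {"dx": 0, "dy": 0, "dz": 0, "twist": 0, "fingers": 1}
  force: 30

```text
time: 23.72
tool_pos: [386.9, -194.5, 29.7]
eef_rot: [2.214, 2.225, 0.001]
ft_force: [0.1, 0.2, 6.2]
finger_gap: 0.338
finger_force: 29.2
```

Request:
carry_out:
  targets:
    - {"dx": 0, "dy": 0, "dz": -0.2, "twist": 0, "fingers": 1}
    - {"dx": 0, "dy": 0, "dz": -0.4, "twist": 0, "fingers": 1}
    - {"dx": 0, "dy": 0, "dz": -0.65, "twist": 0, "fingers": 1}
    - {"dx": 0, "dy": 0, "dz": -0.9, "twist": 0, "fingers": 1}
    - {"dx": 0, "dy": 0, "dz": -0.9, "twist": 0, "fingers": 1}

```text
time: 24.35
tool_pos: [388.7, -195.4, 212.8]
eef_rot: [2.21, 2.22, 0.005]
ft_force: [1.4, 0.2, -1.3]
finger_gap: 0.34
finger_force: 29.0
```

```bash
python3 - <<'E'
from h import *
p,r,s=tool(); print(p,az(r),s['finger_gap'])
plan([613.5,-156.5,205],172.4)
E
```

```text
[ 388.65888391 -195.40215017  212.76435394] 90.27031327986677 0.3402945060261687
dx 0.168 dy 1.000 dz 0.035 twist -1.000
dx -0.074 dy 0.103 dz 0.004 twist -0.825
```

Request:
carry_out:
  targets:
    - {"dx": 0.03, "dy": 0.2, "dz": 0, "twist": -0.22, "fingers": 1}
    - {"dx": 0.08, "dy": 0.45, "dz": 0, "twist": -0.44, "fingers": 1}
    - {"dx": 0.12, "dy": 0.72, "dz": 0, "twist": -0.66, "fingers": 1}
    - {"dx": 0.168, "dy": 1, "dz": 0, "twist": -0.9, "fingers": 1}
    - {"dx": 0.168, "dy": 1, "dz": 0.03, "twist": -1, "fingers": 1}

```text
time: 24.98
tool_pos: [589.7, -158.6, 200.5]
eef_rot: [1.186, 2.908, 0.001]
ft_force: [-2.1, 0.1, -0.9]
finger_gap: 0.337
finger_force: 29.1
```

Request:
carry_out:
  targets:
    - {"dx": -0.074, "dy": 0.103, "dz": 0, "twist": -0.22, "fingers": 1}
    - {"dx": -0.074, "dy": 0.103, "dz": 0, "twist": -0.44, "fingers": 1}
    - {"dx": -0.074, "dy": 0.103, "dz": 0, "twist": -0.66, "fingers": 1}
    - {"dx": -0.074, "dy": 0.103, "dz": 0, "twist": -0.825, "fingers": 1}
    - {"dx": -0.074, "dy": 0.103, "dz": 0, "twist": -0.825, "fingers": 1}

```text
time: 25.6
tool_pos: [610.0, -155.1, 201.1]
eef_rot: [-0.211, -3.132, -0.001]
ft_force: [-0.1, -0.2, -0.4]
finger_gap: 0.336
finger_force: 29.1
```

```bash
python3 - <<'E'
from w import *
p,r,s=tool(); print(p,az(r),s['time'],s['finger_gap'])
d=snap('wrist'); blobs(d,'yellow',47); blobs(d,'red',47)
plan([613,-156.8,108],172.4)
E
```

```text
[ 610.01856473 -155.05044983  201.13936892] 172.30688531249518 25.6 0.335678338434616
yellow px [317. 110.] [287, 104, 60, 13, 722] c (536.7, -147.0) size 55 11 az 82.2
yellow px [315. 252.] [303, 174, 27, 164, 3872] c (693.8, -169.8) size 196 27 az -8.6
yellow px [ 20. 388.] [0, 376, 51, 24, 587] c (814.6, -547.3) size 77 24 az -75.0
red px [238. 111.] [208, 105, 62, 13, 726] c (527.8, -219.1) size 57 11 az 82.4
red px [239. 193.] [232, 135, 15, 118, 1362] c (609.5, -236.6) size 124 13 az -10.9
dx -0.015 dy -0.006 dz 0.467 twist -0.003
```

Request:
carry_out:
  targets:
    - {"dx": -0.014, "dy": -0.006, "dz": 0.2, "twist": 0, "fingers": 1}
    - {"dx": -0.014, "dy": -0.006, "dz": 0.35, "twist": 0, "fingers": 1}
    - {"dx": -0.014, "dy": -0.006, "dz": 0.44, "twist": 0, "fingers": 1}
    - {"dx": -0.014, "dy": -0.006, "dz": 0.475, "twist": 0, "fingers": 1}
    - {"dx": -0.014, "dy": -0.006, "dz": 0.475, "twist": 0, "fingers": 1}
  force: 20

```text
time: 26.28
tool_pos: [613.1, -156.8, 107.2]
eef_rot: [-0.21, -3.134, -0.0]
ft_force: [0.5, -0.4, -0.4]
finger_gap: 0.333
finger_force: 29.1
```

Request:
carry_out:
  targets:
    - {"dx": 0.0, "dy": 0, "dz": 0.01, "twist": 0, "fingers": 1}
    - {"dx": 0, "dy": 0, "dz": 0.01, "twist": 0, "fingers": 0.6}
    - {"dx": 0, "dy": 0, "dz": 0.01, "twist": 0, "fingers": 0.45}
    - {"dx": 0, "dy": 0, "dz": 0.01, "twist": 0, "fingers": 0.45}
    - {"dx": 0, "dy": 0, "dz": 0.01, "twist": 0, "fingers": 0.45}

```text
time: 26.9
tool_pos: [613.4, -156.9, 105.7]
eef_rot: [0.209, 3.134, -0.0]
ft_force: [0.2, -0.5, -0.5]
finger_gap: 0.547
finger_force: 0.0
```

Request:
carry_out:
  targets:
    - {"dx": 0, "dy": 0, "dz": -0.2, "twist": 0, "fingers": 0.45}
    - {"dx": 0, "dy": 0, "dz": -0.4, "twist": 0, "fingers": 0.45}
    - {"dx": 0, "dy": 0, "dz": -0.6, "twist": 0, "fingers": 0.45}
    - {"dx": 0, "dy": 0, "dz": -0.7, "twist": 0, "fingers": 0.45}
    - {"dx": 0, "dy": 0, "dz": -0.7, "twist": 0, "fingers": 0.45}

```text
time: 27.52
tool_pos: [614.5, -157.1, 247.5]
eef_rot: [0.208, 3.13, -0.001]
ft_force: [-0.3, 0.2, -1.4]
finger_gap: 0.554
finger_force: 0.0
```

```bash
python3 - <<'E'
from w import *
p,r,s=tool(); print(p,az(r),s['time'],s['finger_gap'])
d=snap('wrist','w9')
t=snap('top')['image']
cv2.imwrite('pics/end.png',np.hstack([d['image'],cv2.resize(t[100:240,185:470],(570,280))[:,:160]*0 if 0 else np.zeros((400,1,3),np.uint8)])[:,:,::-1])
for c in('yellow','red','blue'): blobs(d,c,70)
E
```

```text
[ 614.53266526 -157.12745143  247.52189574] 172.38593445709984 27.525 0.5540473171938801
yellow px [318. 105.] [293, 100, 52, 11, 568] c (537.7, -146.9) size 51 10 az 82.3
yellow px [317. 176.] [312, 126, 12, 103, 1095] c (613.6, -158.5) size 113 11 az -8.0
yellow px [319. 272.] [294, 266, 50, 13, 649] c (725.9, -172.2) size 59 16 az 82.3
yellow px [ 46. 363.] [21, 345, 63, 45, 1178] c (806.9, -541.2) size 113 34 az -60.0
red px [251. 105.] [224, 100, 54, 11, 557] c (528.7, -214.4) size 53 10 az 82.4
red px [251. 176.] [245, 126, 13, 103, 1004] c (603.9, -229.6) size 113 12 az -10.2
blue px [183. 105.] [155, 100, 59, 11, 595] c (520.0, -280.2) size 58 9 az 82.6
blue px [182. 177.] [174, 126, 19, 103, 952] c (594.1, -302.6) size 113 13 az -10.2
blue px [188. 272.] [163, 266, 50, 15, 649] c (706.2, -327.0) size 60 19 az 82.1
```

View pics/w9.png

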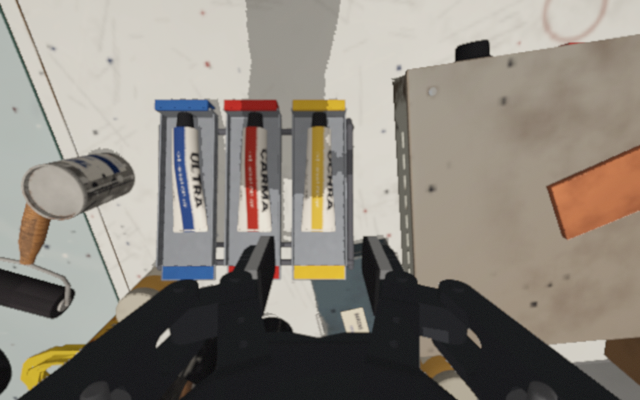

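The picture shows all three tubes in the lanes of their colours, with the caps at the stop (rows ~118). The tin is still standing at (80,185). I'm handing the job in.

```bash
python3 -c "
from station import workorder
print(workorder.close_job())"
```

```text
the job is handed in; nothing more can be done
None
```

I've handed the job in after 27.5 s of robot time: the last pictures show each tube against the end stop in the lane of its colour and the scraper in the rest's notches. I didn't disturb the tin or the matchbox, but closing the job gave no verdict.

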